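# Lock a strip rack on the bench mixer

### The arm

A 6-joint arm with a two-finger parallel gripper is mounted at the origin on the work surface. World frame = base frame: x ahead of the robot, y to its left, z up, the work surface at z = 0. Lengths are in m, angles in rad, forces in N, time in s.
With the tool pointing down it reaches from about 0.25 to 0.8 m from the base axis. Payload 3.9 kg.
Tool frame: the origin (TCP) lies midway between the tips of the shut fingers; the grasp point (between the pads) lies 19 mm behind it (arm.hold_point_z is the distance from the TCP to the grasp point, in m); z points along the fingers, y is the direction in which the jaws open and shut (so a half turn about z gives the same grasp; the last joint's range is limited). The gripper opens to 85 mm and grips with 20 to 120 N. Pads are 22 mm wide; open, the fingers measure 114 mm over their backs; the gripper's body (76 mm by 85 mm) begins 54 mm behind the grasp point. The pads swing forward as they close: fully open they stand 13 mm farther back than shut.
Start: joints at [-1.299, 0.26, -0.138, 1.173, 0, 1.571], TCP at [0.141, -0.506, 0.231] pointing down, gripper open.
Joint ranges: [-2.78, 2.78], [-0.83, 1.72], [-1.28, 1.37], [-1.9, 2.12], [-1.57, 1.48], [-3.14, 3.14]. Speed limits (rad/s): [2.57, 2.57, 3.14, 3.14, 3.14, 3.14].

### API

Orientations are given as [roll, pitch, yaw] about the fixed x, y, z axes, in that order (R = Rz(yaw) Ry(pitch) Rx(roll)).
In Python, from workcell import arm gives the robot as it stands.
- The arm moves only by the shell command python3 -m handwheel 'ROWS' [FORCE]. ROWS is JSON, a list that holds one entry, the list of rows, each a list of 7 numbers: the gripper's target within -1 to 1 (fully open at 1, half-way at 0, shut at -1), then the shift along the tool's x, y, z in m, then the turn, a rotation vector about the tool's x, y, z in degrees. In form: [[[hand, dx, dy, dz, wx, wy, wz], ...]]. A call has 1 to 12 rows; each row shifts and turns the pose as measured when the row begins, along the tool's axes as they then stand; what a row does not reach is not made up. A row lasts 1/10 s, in which the tool goes at most 50 mm and 8.59 degrees, less where a joint would pass 70% of its speed; a pose out of reach is approached as far as the arm can. A call is refused whole if a number of a shift passes 0.05 or a number of a turn 8.59, either way. A call with a gripper value outside its range is refused whole. The fingers move at their own pace and stop on an object; FORCE is the grip in N (left out, the last holds). Time passes only in rows, so rows that do not move let the fingers close. It gives the time, the measured TCP pose, the force and the opening at its end, in the units of the state.
- arm.sense(): the state, without advancing time (a new reading comes with each control period).
- arm.read_camera(name): name is "scene" or "top" or "wrist"; returns the picture (420x560x3 uint8, blue, green, red); there is no depth.
- arm.camera_model(name): a dict with "mtx" (3x3 intrinsics, pixels), "rvec" (rotation vector, rad) and "tvec" (3), from world to camera coordinates, as OpenCV has them. Camera axes: x right, y down, z forward; pixel columns grow to the right and rows downward; lengths in m; the calibration is good to about 2 mm. The wrist camera is an equidistant fisheye: a pixel r from the principal point sees the ray r / f radians off the axis. A picture is of the moment at which its call begins: read the wrist's pose just before it. camera_model takes no time and is no camera call; for the wrist camera it gives the pose at the moment of the call.
- arm.hand_in(): hands the job in, once; it reports no verdict.
Trained networks look in the newest picture that a camera, given by its name, has taken for a name from the list of things; names that differ only in an ending like _2 or _b are one class to them, and where a whole thing is asked for, a point or a joint stands for the part that bears it (a point fixed in the world has none). Each returns a list of dicts, best first, with "score" (0 to 1); they miss things now and then, are a little off and sometimes report something else, mostly with a low value. They report only what shows in the picture. A call takes as long as a camera call.
- arm.boxes_of(target, camera): "location" ([column, row] in pixels, amid what is visible of it).
- arm.outline_of(target, camera): "region" (420x560 bool, what is visible of it) and "location" ([column, row] in pixels, amid what is visible of it).
The state is a dict: "time": time; "joint_pos": joint angles; "joint_vel": joint speeds; "effort": joint torques, N m; "tcp_pos": TCP position; "ee_rot": TCP orientation; "wrist_force": force on the tool from outside, world axes, zero at the start; "wrist_torque": the same for the moment, N m; "gripper_width": finger opening in m.
Only numpy, scipy, OpenCV 4.12 (cv2) and the standard library are available. Lean on these libraries where they do the work, as an engineer would, in place of code of your own. Each camera call takes 0.05 s, during which the arm holds its last target.

### The job

Slide the strip rack along the mixer's rails until it is fully home against the rear stop, then bring the hold-down bar down over it and press its end until the snap hook passes the eye and its gate springs shut. Leave the bar latched with its sprung foot holding the rack, and do not disturb the other things on the bench.

Things in the scene. Friction and masses are not known exactly. Their poses are not given: they have to be found in the camera images.
- mixer: White bench mixer, 300 mm wide, fixed, with a control panel on one side. Origin at bench height under the centre of the rack's home place; its x axis points along the rails away from the panel (the way the rack slides home), y to its left, z up.
- deck_home (a point): Point on the deck at the centre of the rack's home place, 92 mm above the bench; the deck reaches 147 mm before and 77 mm behind it. Two black rails 16 mm high run along the mixer's x at 49 mm either side (92 mm apart inside), open towards the panel; the face of the black rear stop, 26 mm high, lies 64 mm behind this point.
- strip_rack: Loose black and blue rack with capped white strips, 128 mm along x, 86 along y, 56 high, about 0.35 kg, on the deck between the rails, 35 to 65 mm short of home. Origin: centre of its underside. Home = far end against the rear stop (its origin then at the mixer's origin in x and y, 92 mm up). It slides freely and can be pushed on its near end.
- rack_front (a point): Centre of the rack's near end face (the one towards the control panel), 28 mm above the deck.
- bar_hinge (a point): On the hinge pin of the hold-down bar, 178 mm above the bench, on the deck's left (+y) side, 110 mm from the mixer's origin. The pin lies along the mixer's x axis.
- hold_bar (a joint): Angle of the aluminium hold-down bar (22 mm wide, 12 mm thick, 270 mm long), which runs from its hinge across the deck towards the mixer's -y. 0 = level; positive = free end raised, up to 0.72; it stops at -0.078. A stiff hinge keeps it where it is left. It starts 0.3 to 0.65 raised.
- bar_middle (a point): On the bar's centre line above its sprung foot, 110 mm from the hinge. On the way down the gate meets the eye at a bar angle of about +0.11; the hook passes and the gate springs shut at about -0.045, so press the bar below level, nearly to its stop. Let go, it rises to about +0.01 and is held there. Pressing takes up to about 15 N at the pad.
- press_pad (a point): Centre of the top of the ribbed blue press pad (40 x 36 mm) on the bar's free end, straight above the hook: 245 mm from the hinge pin along the bar and 14.5 mm above the bar's centre line.
- hook_seat (a point): Inside the steel snap hook under the bar's free end, where the eye lies when latched: 245 mm from the hinge along the bar, 39 mm below its centre line. The hook's mouth opens downwards and is closed by the gate.
- gate (a joint): Orange gate of the snap hook, a 40 mm sprung finger hinged on the hook's inner leg. 0 = shut; it swings inward and up, about 0.5 as the eye passes, at most 0.95. Its spring shuts it.
- eye_mid (a point): Middle of the cross bar of the rigid steel eye (8 mm round, along the mixer's x), 139 mm above the bench at the deck's right edge, 245 mm from the hinge pin straight along the mixer's -y. The eye is fixed to the mixer.
- foot (a joint): Sprung rubber foot (40 x 60 mm) under the middle of the bar, 110 mm from the hinge: how far it is pushed up into the bar, in m. 0 = fully out; about 0.005 with the bar latched and let go over a rack that is home.
- buffer_bottle: Bystander: white bottle, 62 mm across, 150 mm high, standing beside the mixer; origin under its centre.
- amber_bottle: Bystander: amber bottle, 60 mm across, 125 mm high, standing beside the mixer; origin under its centre.
- tip_box: Bystander: clear box with a green lid, 124 x 86 x 63 mm; origin under its centre.
- tub_rack: Bystander: low blue rack with white tubs, 100 x 130 x 50 mm; origin under its centre.

How it is judged:
On the way, in this order (a step that is already met when the one before it is completed fails the run):
1. the rack is home against the rear stop while the bar is still raised (x of strip_rack in the frame of mixer above -0.006 m and value of joint hold_bar above 0.15 rad), for 0.2 s.
2. the hook has passed the eye and its gate is shut (value of joint hold_bar below 0.035 rad and value of joint gate below 0.1 rad and distance between hook_seat and eye_mid below 0.025 m), for 0.2 s.
At the end, for the whole second after the job is handed in: The rack stands flat on the deck within 6 mm of the rear stop, the bar is down (below 0.035) with the eye inside the snap hook and the gate shut (below 0.1), the sprung foot is pushed in at least 3 mm by the rack, and all is at rest (all of step 2 and x of strip_rack in the frame of mixer above -0.006 m and angle between strip_rack's own z axis and vertical below 0.06 rad and value of joint foot above 0.003 m and linear speed of strip_rack below 0.02 m/s); the robot touches nothing.
It fails at once if the strip rack is tipped by more than 0.3 rad (angle between strip_rack's own z axis and vertical above 0.3 rad).
It fails at once if another thing on the bench is moved more than 30 mm (distance of any of buffer_bottle, amber_bottle, tip_box, tub_rack from where it was at the start of the episode above 0.03 m).
It also fails if it takes over 46 s, if anything falls off the work surface, if the arm or the gripper's body presses on something with over 40 N, if the wrist force passes 120 N, or if a joint passes its speed limit or range.

## Working session

There is one attempt and no reset: what is moved stays moved. The work goes in short steps, Python scripts to look and compute and a shell command to move; the robot and the scene stay as the last step left them, time stands still between calls to the robot, and variables do not carry over. Pictures are saved under pics/ and viewed, and the job is handed in when it is done.

```bash
mkdir -p pics
python3 - <<'E'
from workcell import arm
import cv2
for c in ["scene","top","wrist"]:
    im=arm.read_camera(c); cv2.imwrite(f"pics/{c}0.png",im)
    m=arm.camera_model(c); print(c,m)
    for t in ["strip_rack","press_pad","rack_front","bar_hinge","bar_middle","eye_mid","mixer","buffer_bottle","amber_bottle","tip_box","tub_rack","deck_home"]:
        if c=="wrist": continue
        try: print(t,[(round(d['score'],2),[round(float(v)) for v in d['location']]) for d in arm.boxes_of(t,c)[:2]])
        except Exception as e: print(t,e)
print(arm.sense())
E
```

```text
scene {'mtx': array([[412.33956079,   0.        , 280.92807235],
       [  0.        , 412.33956079, 214.92056056],
       [  0.        ,   0.        ,   1.        ]]), 'rvec': array([ 1.08521356,  2.30084262, -1.06052005]), 'tvec': array([ 0.28958771, -0.1602171 ,  1.43798415])}
strip_rack [(0.75, [238, 185]), (0.44, [246, 246])]
press_pad [(0.72, [240, 194]), (0.44, [194, 199])]
rack_front [(0.6, [258, 217])]
bar_hinge [(0.79, [241, 191]), (0.54, [192, 199])]
bar_middle [(0.76, [241, 192])]
eye_mid [(0.77, [224, 207]), (0.34, [323, 293])]
mixer [(0.84, [243, 246])]
buffer_bottle [(0.76, [324, 294])]
amber_bottle [(0.75, [194, 198])]
tip_box [(0.73, [364, 272])]
tub_rack [(0.9, [229, 185])]
deck_home [(0.98, [246, 246])]
top {'mtx': array([[511.29075206,   0.        , 278.959019  ],
       [  0.        , 511.29075206, 209.72405693],
       [  0.        ,   0.        ,   1.        ]]), 'rvec': array([ 2.11504132, -2.11980628,  0.18320551]), 'tvec': array([0.02569347, 0.53350865, 1.26511497])}
strip_rack [(0.86, [288, 208])]
press_pad [(0.72, [302, 175])]
rack_front [(0.71, [384, 268]
[... 597 characters left out ...]
.03803801,  0.37887772])}
{'time': 1.35, 'joint_pos': array([-1.29897133e+00,  2.60005466e-01, -1.38073286e-01,  1.17273413e+00,
        5.70643839e-06,  1.57078383e+00]), 'joint_vel': array([-0.00027034,  0.00042647, -0.00053789,  0.00021438, -0.0013741 ,
       -0.00067826]), 'effort': array([-6.41597144e-04, -4.05611622e+01,  2.54232502e+01,  1.11058951e-03,
       -5.37372011e-05,  1.60189882e-05]), 'tcp_pos': array([ 0.14095625, -0.50571318,  0.23131157]), 'ee_rot': array([-3.14157609e+00, -5.70664524e-06,  2.71837489e-01]), 'wrist_force': array([-0.41796731, -0.76840086, -0.21563247]), 'wrist_torque': array([-0.07282253, -0.03611629,  0.01344035]), 'gripper_width': 0.08544497835229185}
```

Run:
```python
import cv2
for c in ["scene","top"]:
    im=cv2.imread(f"pics/{c}0.png")
    r=im[120:345,120:420]
    cv2.imwrite(f"pics/{c}0z.png",cv2.resize(r,(800,600),interpolation=cv2.INTER_CUBIC))
```

```text
(no output)
```

View pics/scene0z.png

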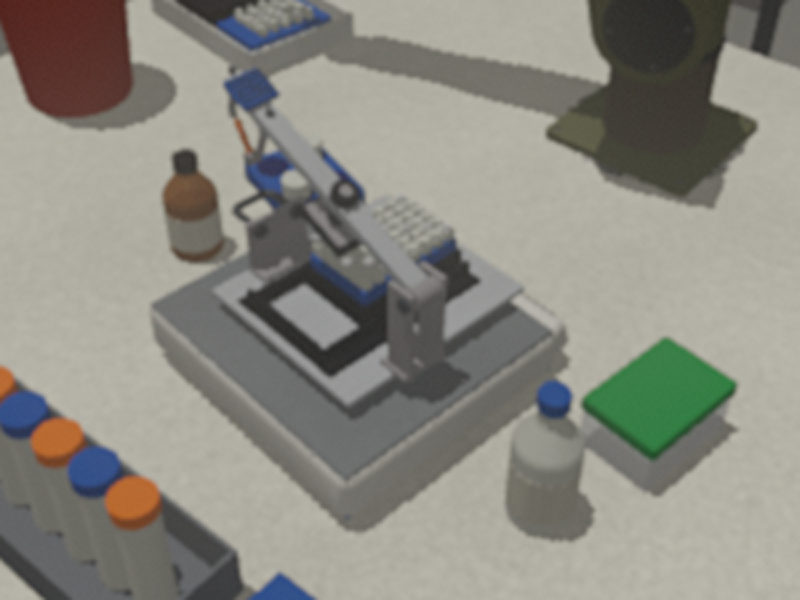

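View pics/top0z.png

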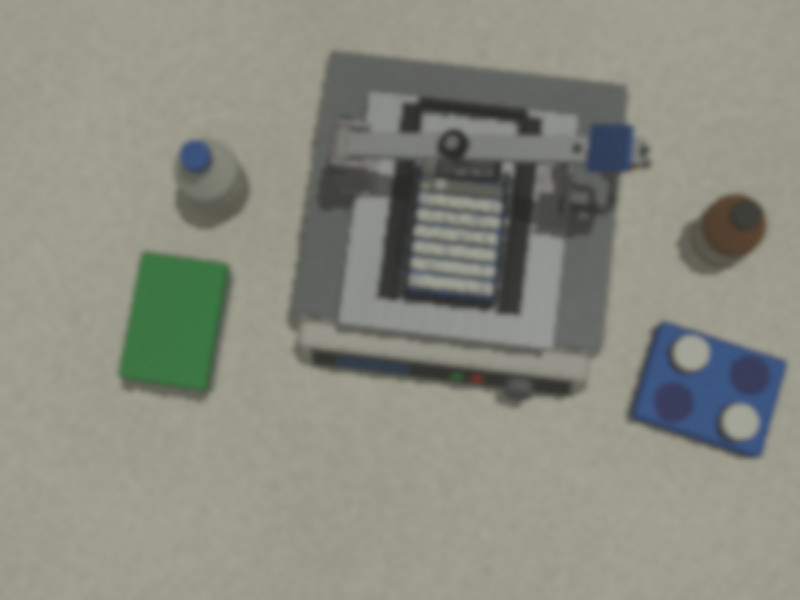

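View pics/top0.png

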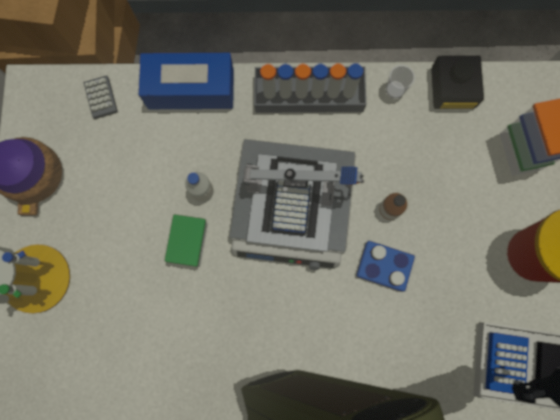

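Run:
```python
import cv2
im=cv2.imread("pics/top0.png")
cv2.imwrite("pics/topzz.png",cv2.resize(im[135:270,225:370],None,fx=5.5,fy=4.44,interpolation=cv2.INTER_CUBIC) if 0 else cv2.resize(im[135:275,220:380],(685,600),interpolation=cv2.INTER_CUBIC))
im=cv2.imread("pics/scene0.png")
cv2.imwrite("pics/scenezz.png",cv2.resize(im[140:290,170:340],(680,600),interpolation=cv2.INTER_CUBIC))
```

```text
(no output)
```

View pics/topzz.png

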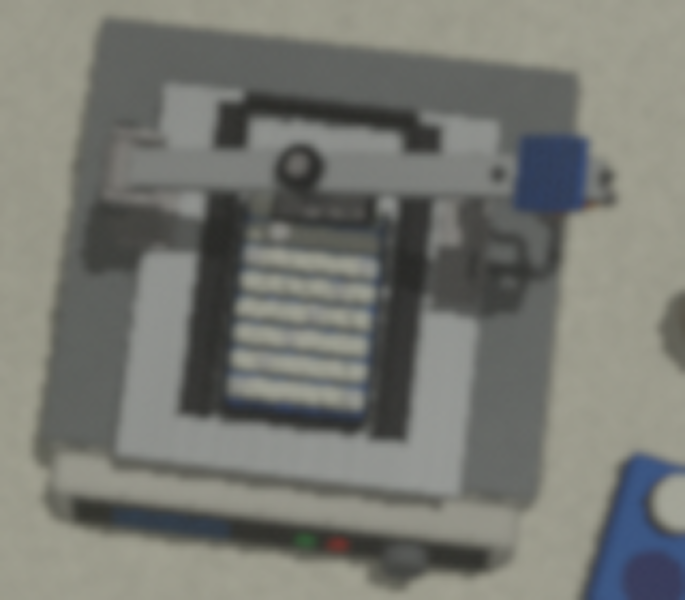

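View pics/scenezz.png

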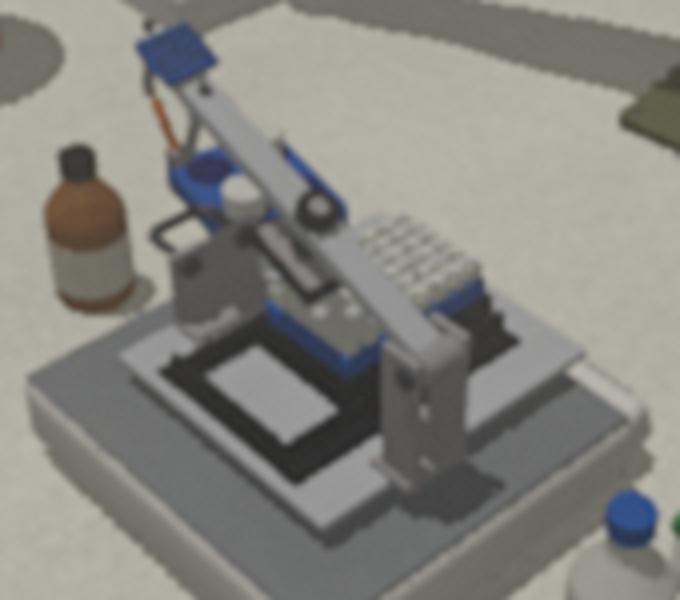

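```bash
cat > h.py <<'E'
import cv2, numpy as np
from workcell import arm
def proj(c,P):
    m=arm.camera_model(c)
    return cv2.projectPoints(np.array(P,float).reshape(-1,3),m['rvec'],m['tvec'],m['mtx'],None)[0].reshape(-1,2)
E
cat > fit.py <<'E'
from h import *
from scipy.optimize import least_squares
T=lambda u,v:(220+u*160/685,135+v*140/600)
S=lambda u,v:(170+u*.25,140+v*.25)
def pts(p):
    yd,yr,th=p[3:]
    bx=lambda r,h:(0,.110-r*np.cos(th)+h*np.sin(th)*1,.178+r*np.sin(th)+h*np.cos(th))
    return bx, [("top",T(165,84),(.077,yd,.092)),("top",T(118,457),(-.147,yd,.092)),("top",T(499,122),(.077,yr,.092)),("top",T(461,494),(-.147,yr,.092)),
    ("top",T(552,173),bx(.245,.0145)),("top",T(551,240),(0,-.135,.139)),
    ("scene",S(325,530),(.077,yd,.092)),("scene",S(120,355),(.077,yr,.092)),("scene",S(585,352),(-.147,yd,.092)),
    ("scene",S(176,52),bx(.245,.0145)),("scene",S(165,235),(0,-.135,.139)),
    ("top",T(182,412),(p[6],.052,.108)),("top",T(405,438),(p[6],-.052,.108))] if len(p)>6 else None
def W(p,q):
    c,s=np.cos(p[2]),np.sin(p[2]); return np.array([p[0]+c*q[0]-s*q[1],p[1]+s*q[0]+c*q[1],q[2]])
def bxx(th,r,h): return (0,.110-r*np.cos(th)+h*np.sin(th),.178+r*np.sin(th)+h*np.cos(th))
def L(p):
    yd,yr,th,xr=p[3:]
    b=bxx(th,.245,.0145)
    return [("top",T(165,84),(.077,yd,.092)),("top",T(118,457),(-.147,yd,.092)),("top",T(499,122),(.077,yr,.092)),("top",T(461,494),(-.147,yr,.092)),
    ("top",T(552,173),b),("top",T(551,240),(0,-.135,.139)),
    ("scene",S(325,530),(.077,yd,.092)),("scene",S(120,355),(.077,yr,.092)),("scene",S(585,352),(-.147,yd,.092)),
    ("scene",S(176,52),b),("scene",S(165,235),(0,-.135,.139)),
    ("top",T(182,412),(xr,.052,.108)),("top",T(405,438),(xr,-.052,.108))]
ms={c:arm.camera_model(c) for c in("top","scene")}
def res(p):
    o=[]
    for c,uv,q in L(p):
        m=ms[c]; o.append(cv2.projectPoints(W(p,q).reshape(1,3),m['rvec'],m['tvec'],m['mtx'],None)[0].ravel()-uv)
    return np.ravel(o)
if __name__=="__main__":
    s=least_squares(res,[.5,0,-.1,.1,-.1,.5,-.1],loss='soft_l1')
    print(s.x.round(4)); print(res(s.x).reshape(-1,2).round(1))
    p=s.x
    print("pad",W(p,bxx(p[5],.245,.0145)),"hinge",W(p,(0,.11,.178)),"eye",W(p,(0,-.135,.139)))
    m=ms['top']
    # rack candidates
    for xo in(-.035,-.05,-.065):
        print(xo,[((cv2.projectPoints(W(p,(xo-.064,y,z)).reshape(1,3),m['rvec'],m['tvec'],m['mtx'],None)[0].ravel()-(220,135))*(685/160)).round() for y,z in((.043,.092),(-.043,.092),(.043,.148),(-.043,.148))])
    for c in ms:
        im=cv2.imread(f"pics/{c}0.png")
        im=cv2.resize(im,None,fx=4,fy=4,interpolation=cv2.INTER_CUBIC)
        for q in [(.064,.046,.118),(.064,-.046,.118),(0,.11,.178),(0,-.135,.139),bxx(p[5],.245,.0145),bxx(p[5],.11,0),(-.147,.046,.092),(.077,p[3],.092),(-.147,p[4],.092)]:
            u=cv2.projectPoints(W(p,q).reshape(1,3),m['rvec'] if c=='top' else ms[c]['rvec'],ms[c]['tvec'],ms[c]['mtx'],None)[0].ravel()
            cv2.circle(im,tuple(int(v*4+1.5) for v in u),4,(0,0,255),-1)
        o=(225,140) if c=="top" else (170,140)
        cv2.imwrite(f"pics/{c}_fit.png",im[o[1]*4:o[1]*4+560,o[0]*4:o[0]*4+640])
E
python3 fit.py
```

```text
[ 0.5805 -0.0128 -0.1185  0.0992 -0.0998  0.341  -0.1193]
[[-0.4 -0.1]
 [-0.7 -0.1]
 [-0.3 -0.4]
 [-0.3  0.6]
 [-0.5 -0.3]
 [ 0.9 -1. ]
 [-0.5 -1.4]
 [-1.  -0.4]
 [ 0.3 -1.3]
 [-0.4  0.3]
 [ 2.2 -3.8]
 [ 4.5  0.6]
 [-5.2 -0.6]]
pad [ 0.56676201 -0.12802061  0.27360663] hinge [0.59347946 0.09643607 0.178     ] eye [ 0.56452114 -0.14684651  0.139     ]
-0.035 [array([222., 385.]), array([370., 402.]), array([219., 369.]), array([374., 387.])]
-0.05 [array([219., 411.]), array([367., 428.]), array([216., 396.]), array([371., 414.])]
-0.065 [array([216., 436.]), array([364., 454.]), array([213., 423.]), array([368., 441.])]
```

View pics/top_fit.png

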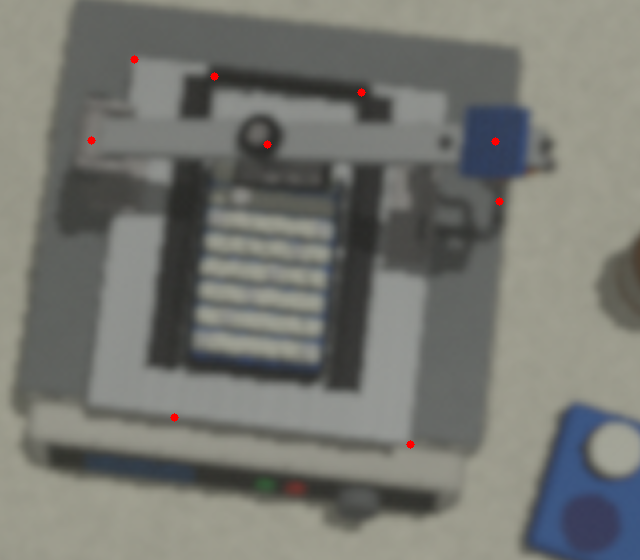

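View pics/scene_fit.png

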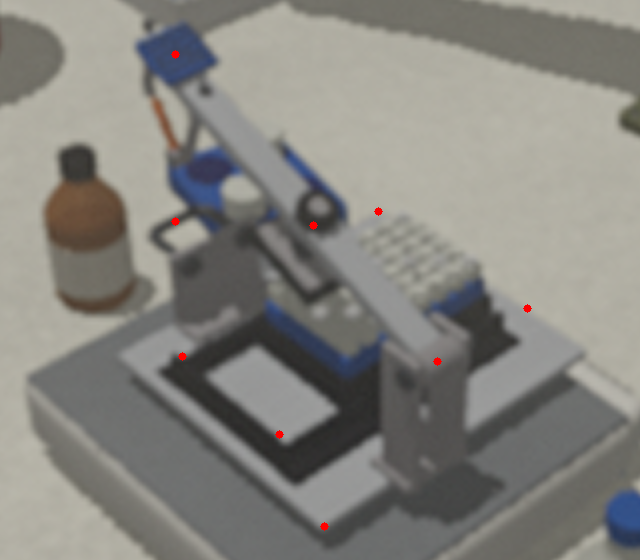

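```bash
cat > plan.py <<'E'
import sys
from h import *
from scipy.spatial.transform import Rotation as Ro
P=[0.5805,-0.0128,-0.1185]
def M2W(q):
    c,s=np.cos(P[2]),np.sin(P[2]); return np.array([P[0]+c*q[0]-s*q[1],P[1]+s*q[0]+c*q[1],q[2]])
def plan(mx,my,z,tilt,n,off=(0,0)):
    s=arm.sense(); p=np.array(s['tcp_pos']); R=Ro.from_euler('xyz',s['ee_rot'])
    t=M2W((mx,my,z)); Rt=Ro.from_euler('xyz',[np.pi,0,P[2]])*Ro.from_rotvec([0,np.radians(tilt),0])
    rv=(R.inv()*Rt).as_rotvec(); c,sn=np.cos(-P[2]),np.sin(-P[2])
    print("target",t.round(4),"dist",(t-p).round(4),"turn",np.degrees(rv).round(1),"per row",np.degrees(rv/n).round(2))
    for i in range(n):
        print((R.inv().apply((t-p)/n)).round(4).tolist(),np.degrees(rv/n).round(2).tolist()); R=R*Ro.from_rotvec(rv/n)
def st():
    s=arm.sense(); d=np.array(s['tcp_pos'])-[P[0],P[1],0]; c,sn=np.cos(P[2]),np.sin(P[2])
    print("t",s['time'],"tcp",np.round(s['tcp_pos'],4),"mixer",np.round([c*d[0]+sn*d[1],-sn*d[0]+c*d[1],d[2]],4),"F",np.round(s['wrist_force'],1),"rot",np.round(s['ee_rot'],3),"w",round(s['gripper_width'],3))
if __name__=="__main__":
    st()
    if len(sys.argv)>1: plan(*[float(a) for a in sys.argv[1:5]],int(sys.argv[5]))
E
python3 plan.py -.165 0 .231 20 12
```

```text
t 1.35 tcp [ 0.141  -0.5057  0.2313] mixer [-0.3782 -0.5414  0.2313] F [-0.4 -0.8 -0.2] rot [-3.142 -0.     0.272] w 0.085
target [0.4167 0.0067 0.231 ] dist [ 2.757e-01  5.124e-01 -3.000e-04] turn [-3.9 19.7 22.1] per row [-0.33  1.65  1.84]
[0.0336, -0.035, 0.0] [-0.33, 1.65, 1.84]
[0.0324, -0.036, 0.0008] [-0.33, 1.65, 1.84]
[0.0312, -0.0371, 0.0015] [-0.33, 1.65, 1.84]
[0.03, -0.0381, 0.0021] [-0.33, 1.65, 1.84]
[0.0287, -0.039, 0.0028] [-0.33, 1.65, 1.84]
[0.0273, -0.0399, 0.0033] [-0.33, 1.65, 1.84]
[0.0259, -0.0408, 0.0039] [-0.33, 1.65, 1.84]
[0.0245, -0.0416, 0.0044] [-0.33, 1.65, 1.84]
[0.023, -0.0424, 0.0048] [-0.33, 1.65, 1.84]
[0.0214, -0.0432, 0.0052] [-0.33, 1.65, 1.84]
[0.0199, -0.0439, 0.0056] [-0.33, 1.65, 1.84]
[0.0183, -0.0445, 0.0059] [-0.33, 1.65, 1.84]
```

View pics/wrist0.png

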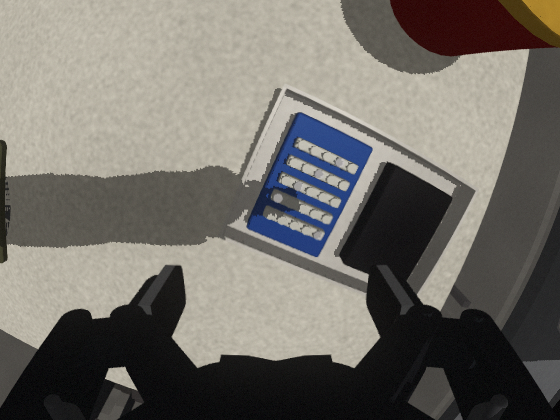

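```bash
python3 -m handwheel '[[[-1,0.034,-0.035,0,-0.3,1.6,1.8],[-1,0.032,-0.036,0.001,-0.3,1.6,1.8],[-1,0.031,-0.037,0.0015,-0.3,1.6,1.8],[-1,0.03,-0.038,0.002,-0.3,1.6,1.8],[-1,0.029,-0.039,0.003,-0.3,1.6,1.8],[-1,0.027,-0.04,0.003,-0.3,1.6,1.8],[-1,0.026,-0.041,0.004,-0.3,1.6,1.8],[-1,0.024,-0.042,0.004,-0.3,1.6,1.8],[-1,0.023,-0.042,0.005,-0.3,1.6,1.8],[-1,0.021,-0.043,0.005,-0.3,1.6,1.8],[-1,0.02,-0.044,0.0055,-0.3,1.6,1.8],[-1,0.018,-0.044,0.006,-0.3,1.6,1.8]]]'; python3 plan.py -.165 0 .20 20 3
python3 - <<'E'
from h import *
from scipy.spatial.transform import Rotation as Ro
m=arm.camera_model("wrist");s=arm.sense()
C=-Ro.from_rotvec(m['rvec']).inv().apply(m['tvec'])
print(Ro.from_euler('xyz',s['ee_rot']).inv().apply(C-s['tcp_pos']))
cv2.imwrite("pics/w1.png",arm.read_camera("wrist"))
E
```

```text
time: 2.55
tcp_pos: [0.4221, -0.0253, 0.2339]
ee_rot: [-3.118, -0.363, -0.076]
wrist_force: [0.8, -0.1, 0.4]
gripper_width: 0.0
t 2.55 tcp [ 0.4221 -0.0253  0.2339] mixer [-0.1558 -0.0311  0.2339] F [ 0.8 -0.1  0.4] rot [-3.118 -0.363 -0.076] w 0.0
target [0.4167 0.0067 0.2   ] dist [-0.0055  0.032  -0.0339] turn [-2.2 -0.8  2.3] per row [-0.74 -0.26  0.77]
[-0.0065, -0.0103, 0.0099] [-0.74, -0.26, 0.77]
[-0.0066, -0.0103, 0.0098] [-0.74, -0.26, 0.77]
[-0.0067, -0.0103, 0.0097] [-0.74, -0.26, 0.77]
[ 0.07173458 -0.00030386 -0.14252907]
```

View pics/w1.png

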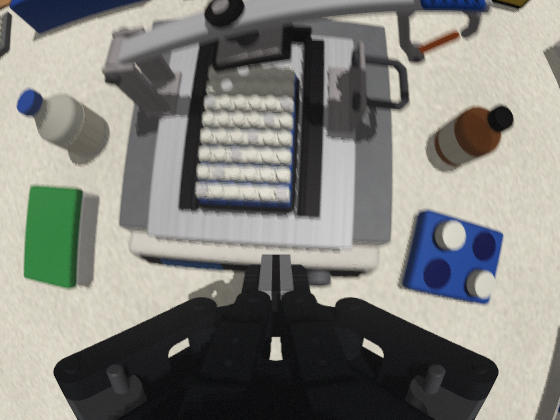

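```bash
python3 plan.py -.16 0 .112 28 5
```

```text
t 2.6 tcp [ 0.4245 -0.0266  0.2343] mixer [-0.1533 -0.0321  0.2343] F [ 2.3  1.  -0. ] rot [-3.116 -0.366 -0.08 ] w -0.0
target [0.4216 0.0061 0.112 ] dist [-0.0029  0.0327 -0.1223] turn [-2.3  7.   1.9] per row [-0.47  1.41  0.38]
[-0.0098, -0.0059, 0.0226] [-0.47, 1.41, 0.38]
[-0.0104, -0.006, 0.0223] [-0.47, 1.41, 0.38]
[-0.011, -0.0061, 0.022] [-0.47, 1.41, 0.38]
[-0.0115, -0.0062, 0.0217] [-0.47, 1.41, 0.38]
[-0.0121, -0.0063, 0.0213] [-0.47, 1.41, 0.38]
```

```bash
python3 -m handwheel '[[[-1,-0.012,-0.006,0.022,-0.5,1.4,0.4],[-1,-0.011,-0.006,0.022,-0.5,1.4,0.4],[-1,-0.011,-0.006,0.022,-0.5,1.4,0.4],[-1,-0.0115,-0.006,0.0215,-0.5,1.4,0.4],[-1,-0.012,-0.006,0.0215,-0.5,1.4,0.4],[-1,0,0,0,0,0,0]]]';python3 plan.py -.16 0 .112 28 1;  python3 - <<'E'
from h import *
cv2.imwrite("pics/w2.png",arm.read_camera("wrist"))
E
```

```text
time: 3.2
tcp_pos: [0.4149, -0.0326, 0.1103]
ee_rot: [-3.13, -0.494, -0.087]
wrist_force: [-1.1, -0.4, -0.9]
gripper_width: 0.0002
t 3.2 tcp [ 0.4149 -0.0326  0.1103] mixer [-0.1621 -0.0392  0.1103] F [-1.1 -0.4 -0.9] rot [-3.13  -0.494 -0.087] w 0.0
target [0.4216 0.0061 0.112 ] dist [0.0067 0.0387 0.0017] turn [-1.5 -0.3  1.6] per row [-1.53 -0.29  1.59]
[0.0038, -0.0392, 0.0005] [-1.53, -0.29, 1.59]
```

View pics/w2.png

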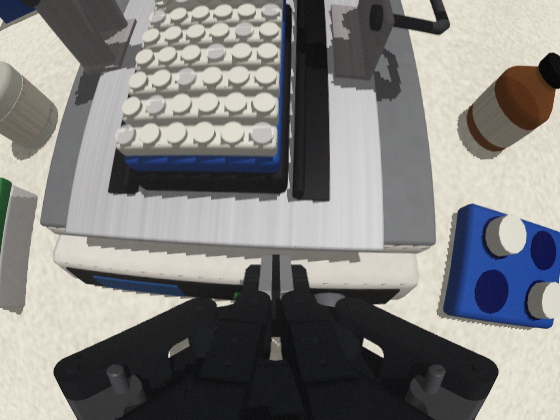

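```bash
python3 -m handwheel '[[[-1,0.002,-0.039,0,-1.5,-0.3,1.6],[-1,0,0,0,0,0,0]]]';python3 plan.py -.16 0 .112 28 1
```

```text
time: 3.45
tcp_pos: [0.4223, -0.0311, 0.1173]
ee_rot: [-3.126, -0.496, -0.084]
wrist_force: [-0.2, -0.4, 0.7]
gripper_width: 0.0004
t 3.45 tcp [ 0.4223 -0.0311  0.1173] mixer [-0.1549 -0.0369  0.1173] F [-0.2 -0.4  0.7] rot [-3.126 -0.496 -0.084] w 0.0
target [0.4216 0.0061 0.112 ] dist [-0.0007  0.0372 -0.0053] turn [-1.8 -0.4  1.7] per row [-1.79 -0.39  1.72]
[-0.0059, -0.037, 0.0034] [-1.79, -0.39, 1.72]
```

```bash
python3 -c "
from workcell import arm
s=arm.sense();print(s['joint_pos'].round(3),s['joint_vel'].round(3))"
```

```text
[-0.085 -0.11  -1.052  0.132  0.016  3.141] [-0.006 -0.011  0.03   0.011 -0.004 -0.001]
```

```bash
sed -i 's/def plan(mx,my,z,tilt,n,off=(0,0))/def plan(mx,my,z,tilt,n,yaw=0.04)/; s/\[np.pi,0,P\[2\]\]/[np.pi,0,yaw]/; s/int(sys.argv\[5\]))/int(sys.argv[5]),*[float(a) for a in sys.argv[6:]])/' plan.py; python3 plan.py -.155 0 .112 28 2
```

```text
t 3.45 tcp [ 0.4223 -0.0311  0.1173] mixer [-0.1549 -0.0369  0.1173] F [-0.2 -0.4  0.7] rot [-3.126 -0.496 -0.084] w 0.0
target [0.4266 0.0055 0.112 ] dist [ 0.0043  0.0366 -0.0053] turn [ 2.5 -0.4 -6.3] per row [ 1.25 -0.22 -3.14]
[-0.0007, -0.0184, 0.0029] [1.25, -0.22, -3.14]
[0.0003, -0.0183, 0.0033] [1.25, -0.22, -3.14]
```

```bash
python3 -m handwheel '[[[-1,-0.001,-0.018,0.003,1.2,-0.2,-3.1],[-1,0,-0.018,0.003,1.2,-0.2,-3.1],[-1,0,0,0,0,0,0]]]';python3 plan.py -.155 0 .112 28 1;python3 plan.py -.075 0 .112 28 6
```

```text
time: 3.75
tcp_pos: [0.4331, 0.005, 0.1185]
ee_rot: [3.139, -0.501, 0.041]
wrist_force: [0.5, -0.5, 0.4]
gripper_width: 0.0001
t 3.75 tcp [0.4331 0.005  0.1185] mixer [-0.1485  0.0003  0.1185] F [ 0.5 -0.5  0.4] rot [ 3.139 -0.501  0.041] w 0.0
target [0.4266 0.0055 0.112 ] dist [-0.0065  0.0005 -0.0065] turn [ 0.1 -0.7  0. ] per row [ 0.12 -0.69  0.05]
[-0.0088, -0.0008, 0.0026] [0.12, -0.69, 0.05]
t 3.75 tcp [0.4331 0.005  0.1185] mixer [-0.1485  0.0003  0.1185] F [ 0.5 -0.5  0.4] rot [ 3.139 -0.501  0.041] w 0.0
target [ 0.506  -0.0039  0.112 ] dist [ 0.073  -0.009  -0.0065] turn [ 0.1 -0.7  0. ] per row [ 0.02 -0.11  0.01]
[0.0101, 0.002, 0.0068] [0.02, -0.11, 0.01]
[0.0101, 0.002, 0.0067] [0.02, -0.11, 0.01]
[0.0101, 0.002, 0.0067] [0.02, -0.11, 0.01]
[0.0101, 0.002, 0.0067] [0.02, -0.11, 0.01]
[0.0101, 0.002, 0.0067] [0.02, -0.11, 0.01]
[0.0101, 0.002, 0.0067] [0.02, -0.11, 0.01]
```

```bash
python3 -m handwheel '[[[-1,0.01,0.002,0.007,0,0,0],[-1,0.01,0.002,0.007,0,0,0],[-1,0.009,0.002,0.006,0,0,0],[-1,0.008,0.0015,0.005,0,0,0],[-1,0.007,0.0015,0.004,0,0,0]]]';python3 plan.py -.072 0 .112 28 2
```

```text
time: 4.25
tcp_pos: [0.4901, -0.0039, 0.1155]
ee_rot: [3.139, -0.501, 0.038]
wrist_force: [-5.1, -0.2, 3.6]
gripper_width: 0.0001
t 4.25 tcp [ 0.4901 -0.0039  0.1155] mixer [-0.0908 -0.0018  0.1155] F [-5.1 -0.2  3.6] rot [ 3.139 -0.501  0.038] w 0.0
target [ 0.509  -0.0043  0.112 ] dist [ 0.0189 -0.0004 -0.0035] turn [ 0.2 -0.7 -0.1] per row [ 0.11 -0.35 -0.06]
[0.0074, 0.0006, 0.0061] [0.11, -0.35, -0.06]
[0.0075, 0.0006, 0.006] [0.11, -0.35, -0.06]
```

```bash
for i in 1; do python3 -m handwheel '[[[-1,0.005,0.001,0.003,0,0,0]]]'; done; python3 -m handwheel '[[[-1,0.004,0,0.0025,0,0,0]]]'; python3 -m handwheel '[[[-1,0.003,0,0.002,0,0,0]]]';python3 plan.py
python3 - <<'E'
from h import *
cv2.imwrite("pics/w3.png",arm.read_camera("wrist"))
im=arm.read_camera("scene")
cv2.imwrite("pics/s3.png",cv2.resize(im[140:290,170:340],(680,600),interpolation=cv2.INTER_CUBIC))
E
```

```text
time: 4.35
tcp_pos: [0.4966, -0.0051, 0.1149]
ee_rot: [3.139, -0.5, 0.037]
wrist_force: [-5.2, 0.2, 3.6]
gripper_width: -0.0001
time: 4.45
tcp_pos: [0.5016, -0.0053, 0.1143]
ee_rot: [3.139, -0.499, 0.036]
wrist_force: [-4.7, -0.2, 2.6]
gripper_width: 0.0002
time: 4.55
tcp_pos: [0.5053, -0.0053, 0.1137]
ee_rot: [3.139, -0.499, 0.036]
wrist_force: [-5.6, 0.3, 3.3]
gripper_width: 0.0002
t 4.55 tcp [ 0.5053 -0.0053  0.1137] mixer [-0.0755 -0.0014  0.1137] F [-5.6  0.3  3.3] rot [ 3.139 -0.499  0.036] w 0.0
```

View pics/w3.png

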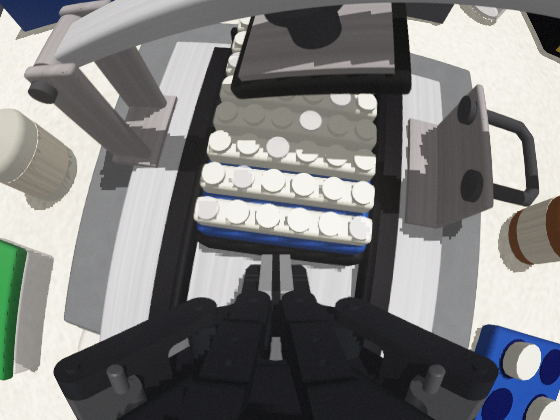

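View pics/s3.png

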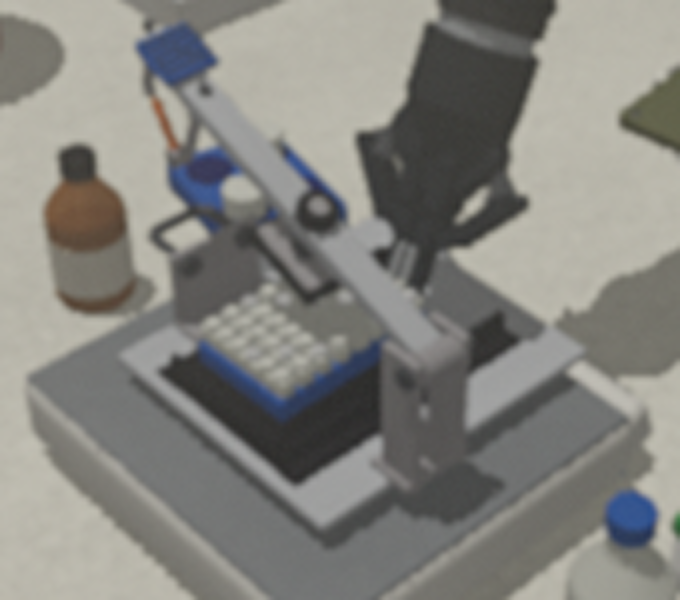

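The rack is squarely between the rails and nearly at the stop, with its near edge around row 250 in the wrist view. I'll push gently until the force jumps.

```bash
python3 -m handwheel '[[[-1,0.002,0,0.001,0,0,0]]]';  python3 -m handwheel '[[[-1,0.002,0,0.001,0,0,0]]]';  python3 -m handwheel '[[[-1,0.002,0,0.001,0,0,0]]]'; python3 plan.py
```

```text
time: 4.75
tcp_pos: [0.5073, -0.0051, 0.1135]
ee_rot: [3.139, -0.498, 0.036]
wrist_force: [-10.6, -0.1, 7.6]
gripper_width: 0.0002
time: 4.85
tcp_pos: [0.5073, -0.0051, 0.1124]
ee_rot: [3.138, -0.494, 0.036]
wrist_force: [-10.9, -0.0, 6.6]
gripper_width: 0.0002
time: 4.95
tcp_pos: [0.5072, -0.005, 0.1113]
ee_rot: [3.138, -0.49, 0.036]
wrist_force: [-9.5, -0.0, 5.8]
gripper_width: 0.0004
t 4.95 tcp [ 0.5072 -0.005   0.1113] mixer [-0.0737 -0.001   0.1113] F [-9.5 -0.   5.8] rot [ 3.138 -0.49   0.036] w 0.0
```

```bash
python3 -m handwheel '[[[-1,0.006,0,0.003,0,0,0],[-1,0.006,0,0.003,0,0,0]]]';  python3 plan.py
python3 - <<'E'
from h import *
cv2.imwrite("pics/w4.png",arm.read_camera("wrist"))
im=arm.read_camera("scene")
cv2.imwrite("pics/s4.png",cv2.resize(im[140:290,170:340],(680,600),interpolation=cv2.INTER_CUBIC))
E
python3 plan.py -.13 0 .16 20 4
```

```text
time: 5.15
tcp_pos: [0.5078, -0.0043, 0.1049]
ee_rot: [3.139, -0.468, 0.035]
wrist_force: [-20.2, -0.4, 12.6]
gripper_width: 0.0002
t 5.15 tcp [ 0.5078 -0.0043  0.1049] mixer [-0.0732 -0.0002  0.1049] F [-20.2  -0.4  12.6] rot [ 3.139 -0.468  0.035] w 0.0
t 5.25 tcp [ 0.5078 -0.0042  0.1045] mixer [-0.0732 -0.      0.1045] F [-15.9  -0.2   6.5] rot [ 3.14  -0.467  0.035] w -0.0
target [0.4514 0.0026 0.16  ] dist [-0.0564  0.0068  0.0555] turn [ 0.2 -6.8 -0.3] per row [ 0.05 -1.69 -0.06]
[-0.0063, -0.0022, -0.0187] [0.05, -1.69, -0.06]
[-0.0068, -0.0022, -0.0185] [0.05, -1.69, -0.06]
[-0.0074, -0.0022, -0.0183] [0.05, -1.69, -0.06]
[-0.0079, -0.0022, -0.0181] [0.05, -1.69, -0.06]
```

View pics/s4.png

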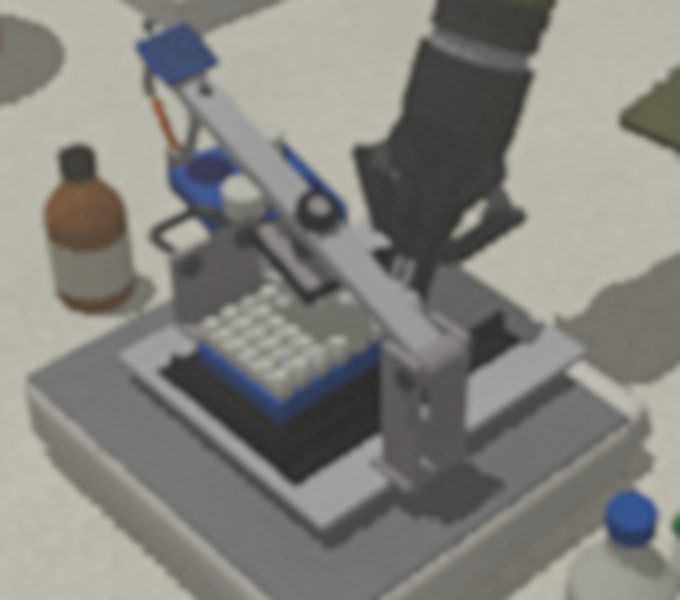

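The rack is against the stop: 20 N of push gives no further motion. I'll retreat backwards, then go up.

```bash
python3 -m handwheel '[[[-1,-0.02,-0.002,-0.012,0,0,0],[-1,-0.02,-0.002,-0.012,0,0,0],[-1,-0.018,-0.01,-0.04,0,-3,0],[-1,-0.016,0,-0.045,0,-3,0],[-1,-0.014,0.01,-0.045,0,-3,0],[-1,-0.014,0.01,-0.045,0,-3,0],[-1,0,0,0,0,0,0]]]'; python3 plan.py -.0 -.116 .315 8 8 -.1
```

```text
time: 5.95
tcp_pos: [0.3327, -0.0154, 0.2519]
ee_rot: [3.139, -0.255, 0.038]
wrist_force: [1.6, 0.2, -0.3]
gripper_width: -0.0001
t 5.95 tcp [ 0.3327 -0.0154  0.2519] mixer [-0.2458 -0.0318  0.2519] F [ 1.6  0.2 -0.3] rot [ 3.139 -0.255  0.038] w -0.0
target [ 0.5668 -0.128   0.315 ] dist [ 0.2341 -0.1126  0.0631] turn [-1.4 -6.6  7.8] per row [-0.17 -0.82  0.97]
[0.0298, 0.0152, -0.0004] [-0.17, -0.82, 0.97]
[0.03, 0.0147, -0.0007] [-0.17, -0.82, 0.97]
[0.0302, 0.0142, -0.0011] [-0.17, -0.82, 0.97]
[0.0305, 0.0137, -0.0015] [-0.17, -0.82, 0.97]
[0.0307, 0.0132, -0.0019] [-0.17, -0.82, 0.97]
[0.0308, 0.0126, -0.0023] [-0.17, -0.82, 0.97]
[0.031, 0.0121, -0.0027] [-0.17, -0.82, 0.97]
[0.0312, 0.0116, -0.0032] [-0.17, -0.82, 0.97]
```

```bash
python3 -m handwheel '[[[-1,0.029,0.015,-0.01,-0.2,-0.8,1],[-1,0.03,0.0145,-0.008,-0.2,-0.8,1],[-1,0.03,0.014,-0.005,-0.2,-0.8,1],[-1,0.03,0.0135,-0.002,-0.2,-0.8,1],[-1,0.03,0.013,0,-0.2,-0.8,1],[-1,0.03,0.0125,0,-0.2,-0.8,1],[-1,0.03,0.012,0,-0.2,-0.8,1],[-1,0,0,0,0,0,0]]]'; python3 plan.py -.0 -.116 .300 5 3 -.1
python3 - <<'E'
from h import *
for c in("top","scene"):
  im=arm.read_camera(c); cv2.imwrite(f"pics/{c}5.png",im)
  print(c,[(round(d['score'],2),d['location']) for d in arm.boxes_of("strip_rack",c)[:2]])
a=cv2.imread("pics/top5.png")[135:275,220:380]; b=cv2.imread("pics/scene5.png")[140:280,170:330]
cv2.imwrite("pics/m5.png",cv2.resize(np.hstack([a,b]),(800,350),interpolation=cv2.INTER_CUBIC))
E
```

```text
time: 6.75
tcp_pos: [0.542, -0.1178, 0.3215]
ee_rot: [3.139, -0.17, -0.09]
wrist_force: [-0.9, 0.1, -0.7]
gripper_width: 0.0001
t 6.75 tcp [ 0.542  -0.1178  0.3215] mixer [-0.0258 -0.1088  0.3215] F [-0.9  0.1 -0.7] rot [ 3.139 -0.17  -0.09 ] w 0.0
target [ 0.5668 -0.128   0.3   ] dist [ 0.0248 -0.0102 -0.0215] turn [ 0.1 -4.8  0.6] per row [ 0.03 -1.59  0.19]
[0.0072, 0.0026, 0.0085] [0.03, -1.59, 0.19]
[0.0074, 0.0026, 0.0083] [0.03, -1.59, 0.19]
[0.0077, 0.0026, 0.0081] [0.03, -1.59, 0.19]
top []
scene []
```

View pics/m5.png

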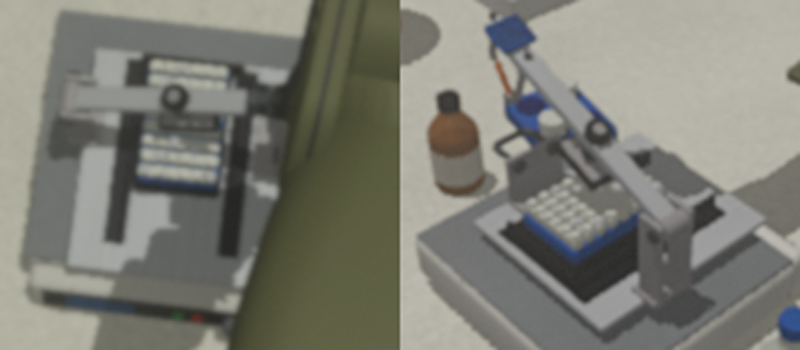

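```bash
python3 -m handwheel '[[[-1,0.007,0.003,0.008,0,-1.6,0.2],[-1,0.007,0.003,0.008,0,-1.6,0.2],[-1,0.007,0.003,0.008,0,-1.6,0.2],[-1,0,0,0,0,0,0]]]'; python3 plan.py -.0 -.118 .274 5 3 -.1
python3 - <<'E'
from h import *
im=arm.read_camera("scene")[120:240,150:310]
cv2.imwrite("pics/w6.png",np.hstack([arm.read_camera("wrist")]))
cv2.imwrite("pics/s6.png",cv2.resize(im,(640,480),interpolation=cv2.INTER_CUBIC))
E
```

```text
time: 7.35
tcp_pos: [0.5549, -0.1246, 0.302]
ee_rot: [3.141, -0.082, -0.097]
wrist_force: [0.3, 0.8, -0.7]
gripper_width: 0.0001
t 7.35 tcp [ 0.5549 -0.1246  0.302 ] mixer [-0.0122 -0.114   0.302 ] F [ 0.3  0.8 -0.7] rot [ 3.141 -0.082 -0.097] w 0.0
target [ 0.5665 -0.13    0.274 ] dist [ 0.0117 -0.0054 -0.028 ] turn [0.  0.3 0.2] per row [0.   0.1  0.05]
[0.0033, 0.0014, 0.0096] [0.0, 0.1, 0.05]
[0.0033, 0.0014, 0.0097] [0.0, 0.1, 0.05]
[0.0032, 0.0014, 0.0097] [0.0, 0.1, 0.05]
```

View pics/w6.png

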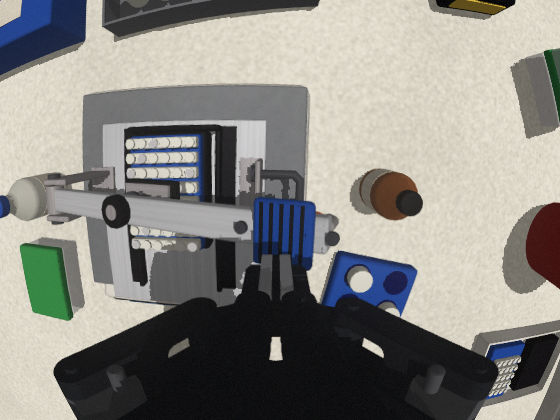

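View pics/s6.png

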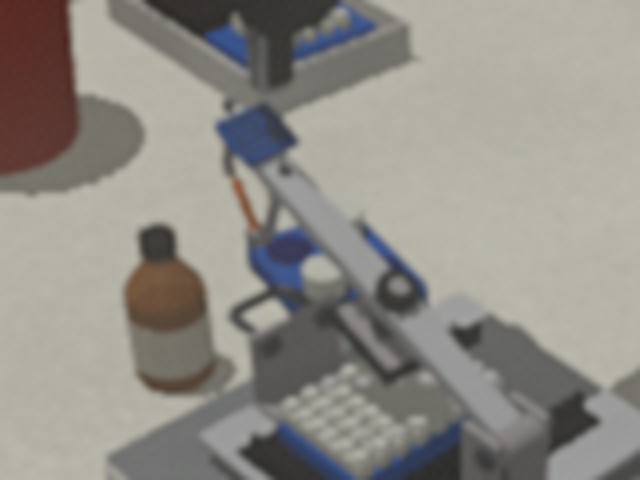

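The shut fingertips are just above the near part of the blue pad, which is around (285,230) in the wrist view. I'll shift forward and descend to contact.

```bash
python3 -m handwheel '[[[-1,0.006,0.0015,0.008,0,0,0],[-1,0.006,0.0015,0.008,0,0,0],[-1,0,0,0.008,0,0,0]]]'; python3 plan.py; python3 -m handwheel '[[[-1,0,0,0.006,0,0,0]]]';python3 plan.py  -.0 -.130 .220 5 5 -.1
```

```text
time: 7.75
tcp_pos: [0.5679, -0.1284, 0.2822]
ee_rot: [3.14, -0.09, -0.097]
wrist_force: [0.4, -0.4, -0.2]
gripper_width: -0.0001
t 7.75 tcp [ 0.5679 -0.1284  0.2822] mixer [ 0.0012 -0.1163  0.2822] F [ 0.4 -0.4 -0.2] rot [ 3.14  -0.09  -0.097] w -0.0
time: 7.85
tcp_pos: [0.5682, -0.1285, 0.2754]
ee_rot: [3.14, -0.089, -0.097]
wrist_force: [-0.3, -0.2, 0.1]
gripper_width: 0.0002
t 7.85 tcp [ 0.5682 -0.1285  0.2754] mixer [ 0.0015 -0.1163  0.2754] F [-0.3 -0.2  0.1] rot [ 3.14  -0.089 -0.097] w 0.0
target [ 0.5651 -0.1419  0.22  ] dist [-0.0031 -0.0134 -0.0554] turn [ 0.  -0.1  0.2] per row [ 0.01 -0.02  0.04]
[-0.0013, 0.0027, 0.011] [0.01, -0.02, 0.04]
[-0.0013, 0.0027, 0.011] [0.01, -0.02, 0.04]
[-0.0013, 0.0027, 0.011] [0.01, -0.02, 0.04]
[-0.0013, 0.0027, 0.011] [0.01, -0.02, 0.04]
[-0.0013, 0.0027, 0.011] [0.01, -0.02, 0.04]
```

```bash
python3 -m handwheel '[[[-1,-0.001,0.003,0.01,0,0,0],[-1,-0.001,0.003,0.01,0,0,0],[-1,-0.001,0.002,0.01,0,0,0]]]'; python3 plan.py  -.0 -.130 .22 5 5 -.1
```

```text
time: 8.15
tcp_pos: [0.5672, -0.1372, 0.2433]
ee_rot: [3.14, -0.091, -0.096]
wrist_force: [-0.8, 0.1, 1.0]
gripper_width: 0.0003
t 8.15 tcp [ 0.5672 -0.1372  0.2433] mixer [ 0.0015 -0.1251  0.2433] F [-0.8  0.1  1. ] rot [ 3.14  -0.091 -0.096] w 0.0
target [ 0.5651 -0.1419  0.22  ] dist [-0.0021 -0.0047 -0.0233] turn [ 0.1 -0.2  0.2] per row [ 0.02 -0.04  0.04]
[-0.0007, 0.001, 0.0046] [0.02, -0.04, 0.04]
[-0.0007, 0.001, 0.0046] [0.02, -0.04, 0.04]
[-0.0007, 0.001, 0.0046] [0.02, -0.04, 0.04]
[-0.0007, 0.001, 0.0046] [0.02, -0.04, 0.04]
[-0.0007, 0.001, 0.0046] [0.02, -0.04, 0.04]
```

Run:
```python
from h import *
im=arm.read_camera("scene")[120:240,150:310]
cv2.imwrite("pics/s7.png",cv2.resize(im,(640,480),interpolation=cv2.INTER_CUBIC))
```

```text
(no output)
```

View pics/s7.png

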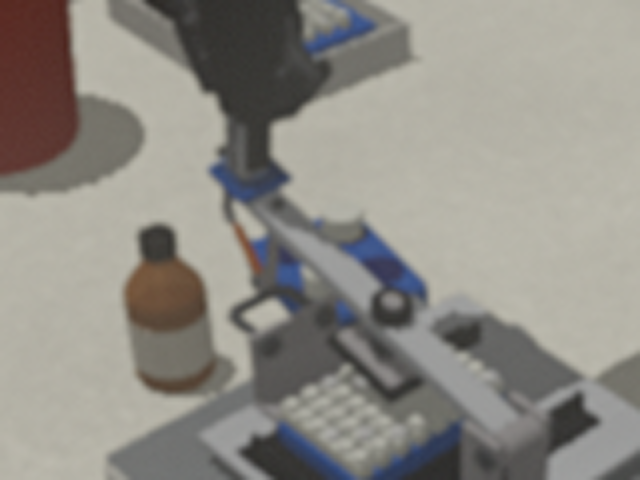

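The fingers are centred on the pad at (250,180) and the bar is coming down with them.

```bash
python3 -m handwheel '[[[-1,-0.001,0.002,0.007,0,0,0],[-1,-0.001,0.002,0.006,0,0,0],[-1,-0.001,0.001,0.006,0,0,0]]]'; python3 plan.py; python3 -m handwheel '[[[-1,-0.001,0.001,0.006,0,0,0],[-1,0,0,0.006,0,0,0]]]'; python3 plan.py  -.0 -.135 .17 5 5 -.1
```

```text
time: 8.5
tcp_pos: [0.5643, -0.1421, 0.2204]
ee_rot: [3.141, -0.087, -0.097]
wrist_force: [0.7, 0.9, 0.9]
gripper_width: -0.0002
t 8.5 tcp [ 0.5643 -0.1421  0.2204] mixer [-0.0008 -0.1303  0.2204] F [0.7 0.9 0.9] rot [ 3.141 -0.087 -0.097] w -0.0
time: 8.7
tcp_pos: [0.5646, -0.1435, 0.2108]
ee_rot: [3.141, -0.091, -0.097]
wrist_force: [-7.9, -0.9, 13.2]
gripper_width: 0.0
t 8.7 tcp [ 0.5646 -0.1435  0.2108] mixer [-0.0004 -0.1316  0.2108] F [-7.9 -0.9 13.2] rot [ 3.141 -0.091 -0.097] w 0.0
target [ 0.5645 -0.1469  0.17  ] dist [-0.     -0.0034 -0.0408] turn [ 0.  -0.2  0.2] per row [ 0.01 -0.04  0.04]
[-0.0007, 0.0007, 0.0081] [0.01, -0.04, 0.04]
[-0.0007, 0.0007, 0.0081] [0.01, -0.04, 0.04]
[-0.0007, 0.0007, 0.0081] [0.01, -0.04, 0.04]
[-0.0007, 0.0007, 0.0081] [0.01, -0.04, 0.04]
[-0.0007, 0.0007, 0.0081] [0.01, -0.04, 0.04]
```

```bash
for k in 1; do python3 -m handwheel '[[[-1,0,0.001,0.008,0,0,0],[-1,0,0.001,0.008,0,0,0]]]'; done; python3 -m handwheel '[[[-1,0,0.0005,0.007,0,0,0]]]'; python3 -m handwheel '[[[-1,0,0.0005,0.007,0,0,0]]]'; python3 plan.py
```

```text
time: 8.9
tcp_pos: [0.5643, -0.145, 0.1984]
ee_rot: [3.141, -0.092, -0.097]
wrist_force: [-5.6, 2.5, 12.3]
gripper_width: 0.0002
time: 9.0
tcp_pos: [0.5642, -0.1453, 0.1929]
ee_rot: [3.142, -0.092, -0.097]
wrist_force: [-5.0, 0.5, 12.4]
gripper_width: 0.0002
time: 9.1
tcp_pos: [0.5643, -0.1456, 0.1877]
ee_rot: [-3.141, -0.093, -0.097]
wrist_force: [-4.2, 2.2, 11.6]
gripper_width: -0.0002
t 9.1 tcp [ 0.5643 -0.1456  0.1877] mixer [-0.0004 -0.1338  0.1877] F [-4.2  2.2 11.6] rot [-3.141 -0.093 -0.097] w -0.0
```

```bash
for k in 1; do python3 -m handwheel '[[[-1,0,0,0.008,0,0,0]]]'; done; python3 -m handwheel '[[[-1,0,0,0.008,0,0,0]]]'; python3 -m handwheel '[[[-1,0,0,0.008,0,0,0]]]'; python3 plan.py
```

```text
time: 9.2
tcp_pos: [0.5644, -0.1456, 0.1811]
ee_rot: [-3.142, -0.094, -0.097]
wrist_force: [-0.8, 3.3, 7.8]
gripper_width: 0.0002
time: 9.3
tcp_pos: [0.5646, -0.1455, 0.1744]
ee_rot: [-3.141, -0.095, -0.097]
wrist_force: [-4.5, 1.4, 9.1]
gripper_width: 0.0002
time: 9.4
tcp_pos: [0.5652, -0.1455, 0.1724]
ee_rot: [3.141, -0.099, -0.097]
wrist_force: [-25.7, 5.9, 70.6]
gripper_width: 0.0001
t 9.4 tcp [ 0.5652 -0.1455  0.1724] mixer [ 0.0005 -0.1336  0.1724] F [-25.7   5.9  70.6] rot [ 3.141 -0.099 -0.097] w 0.0
```

The bar is at its stop (the force climbed to 70 N), and the force dropped on the way as the gate passed. I'll ease off now.

```bash
python3 -m handwheel '[[[-1,0,0,-0.006,0,0,0],[-1,0,0,-0.006,0,0,0],[-1,0,0,-0.008,0,0,0],[-1,0,0,-0.015,0,0,0],[-1,0,0,-0.02,0,0,0],[-1,0,0,-0.02,0,0,0],[-1,0,0,0,0,0,0]]]'; python3 plan.py;  python3 - <<'E'
from h import *
w=arm.read_camera("wrist");cv2.imwrite("pics/w8.png",w)
im=arm.read_camera("scene")[140:290,170:340]
cv2.imwrite("pics/s8.png",cv2.resize(im,(680,600),interpolation=cv2.INTER_CUBIC))
E
```

```text
time: 10.1
tcp_pos: [0.5567, -0.145, 0.2522]
ee_rot: [3.14, -0.101, -0.096]
wrist_force: [0.7, -1.1, -0.6]
gripper_width: 0.0001
t 10.1 tcp [ 0.5567 -0.145   0.2522] mixer [-0.008  -0.1341  0.2522] F [ 0.7 -1.1 -0.6] rot [ 3.14  -0.101 -0.096] w 0.0
```

View pics/s8.png

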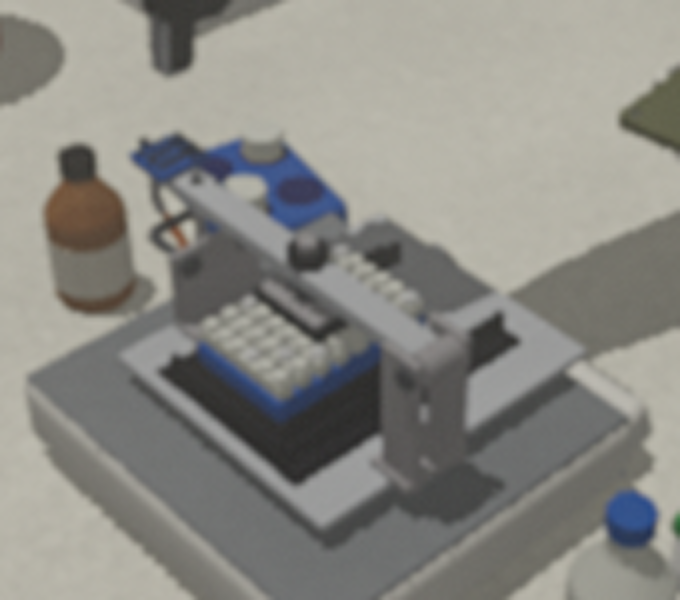

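View pics/w8.png

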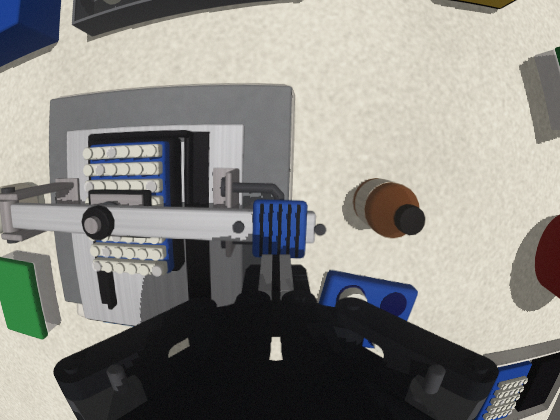

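```bash
python3 - <<'E'
from fit import *
p=[0.5805,-0.0128,-0.1185]
for th in(-.078,-.04,0.01,.05,.1):
    u=proj("scene",W(p,bxx(th,.245,.0145)))[0]; print(th,((u-(170,140))*4).round(1))
print("eye",((proj("scene",W(p,(0,-.135,.139)))[0]-(170,140))*4).round(1))
E
python3 plan.py -.20 -.20 .26 20 6 -.0
```

```text
-0.078 [169.  176.7]
-0.04 [167.7 164.7]
0.01 [166.6 149.2]
0.05 [166.1 136.9]
0.1 [166.  121.7]
eye [173.8 219.9]
t 10.2 tcp [ 0.5554 -0.1446  0.2494] mixer [-0.0093 -0.1339  0.2494] F [-0.9  0.1  0. ] rot [ 3.141 -0.096 -0.096] w -0.0
target [ 0.3583 -0.1878  0.26  ] dist [-0.1971 -0.0431  0.0106] turn [ 1.3 14.5 -5.4] per row [ 0.21  2.41 -0.9 ]
[-0.0317, 0.0103, -0.0048] [0.21, 2.41, -0.9]
[-0.0316, 0.0098, -0.0062] [0.21, 2.41, -0.9]
[-0.0315, 0.0093, -0.0076] [0.21, 2.41, -0.9]
[-0.0313, 0.0088, -0.0089] [0.21, 2.41, -0.9]
[-0.031, 0.0082, -0.0103] [0.21, 2.41, -0.9]
[-0.0307, 0.0077, -0.0116] [0.21, 2.41, -0.9]
```

```bash
python3 -m handwheel '[[[-1,-0.034,0,-0.015,0,3,0],[-1,-0.034,0,-0.008,0,4,0],[-1,-0.034,0,-0.012,0,5,0],[-1,-0.034,0,-0.016,0,5,0],[-1,-0.034,0,-0.02,0,5,0],[-1,-0.034,0,-0.024,0,5,0],[-1,-0.034,0,-0.02,0,5,0],[-1,0,0,0,0,0,0]]]'; python3 plan.py;  python3 - <<'E'
from h import *
w=arm.read_camera("wrist");cv2.imwrite("pics/w9.png",w)
im=arm.read_camera("top")[135:275,220:380]
cv2.imwrite("pics/t9.png",cv2.resize(im,(685,600),interpolation=cv2.INTER_CUBIC))
E
```

```text
time: 11.0
tcp_pos: [0.2892, -0.1172, 0.2624]
ee_rot: [-3.136, -0.635, -0.104]
wrist_force: [0.4, 0.1, -0.2]
gripper_width: -0.0002
t 11.0 tcp [ 0.2892 -0.1172  0.2624] mixer [-0.2769 -0.1381  0.2624] F [ 0.4  0.1 -0.2] rot [-3.136 -0.635 -0.104] w -0.0
```

View pics/w9.png

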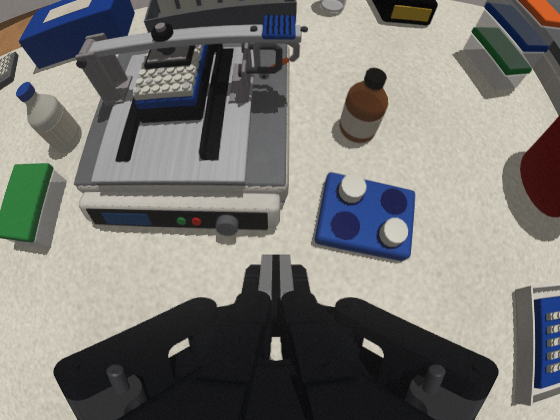

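View pics/t9.png

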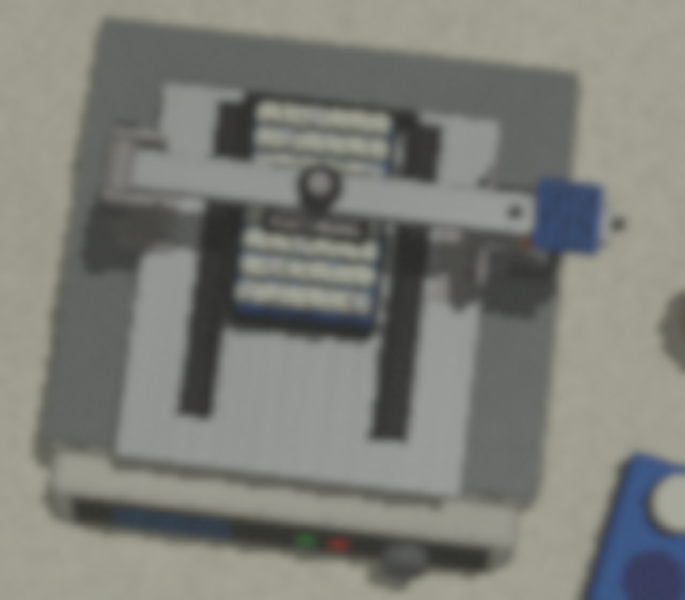

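Everything is upright and the rack is home under the bar, at (318,215) in the top view. I'll zoom in on the hook and gate.

Run:
```python
import cv2
im=cv2.imread("pics/w9.png")[0:110,220:330]
cv2.imwrite("pics/w9z.png",cv2.resize(im,(600,600),interpolation=cv2.INTER_CUBIC))
```

```text
(no output)
```

View pics/w9z.png

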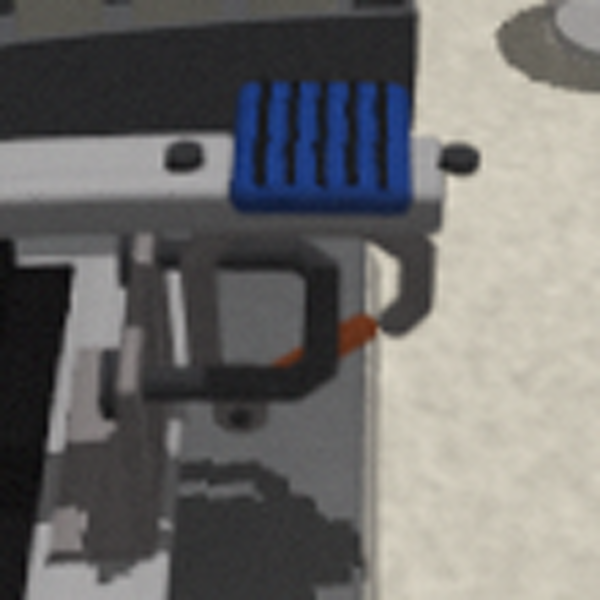

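```bash
python3 -c "
from workcell import arm
print(arm.hand_in())"
```

```text
the job is handed in; nothing more can be done
None
```

The rack is home against the rear stop and the hold-down bar is latched over it. I handed the job in at about 11 s of robot time, and no verdict was reported.

- **Rack:** I pushed it with the shut fingers until it stopped. A firmer 20 N push gave no further travel, at the position expected for home, and the top view agrees.
- **Bar:** I pressed the pad down to the bar's stop. Resistance was about 12–13 N, dropping to about 8 N near an angle of -0.045, where the gate should spring shut. At the stop the force briefly reached about 70 N, below the 120 N wrist limit, and I eased off.
- **Last checks:** After letting go, the bar sits within about 0.03 rad of level, where I expected +0.01. The eye's cross bar is inside the hook, the orange gate reaches the hook's tip, the foot rests on the rack and the bystanders look unmoved. The arm is clear of everything.
- **Not measured:** How far the foot is pushed in and the exact gate angle; I judged both from the pictures only.
- **Disagreements:** The networks' boxes were often wrong, so I used my own fit of the mixer's pose; it was within about 1.5 pixels at most points, but 4–5 pixels off at the eye and the rail ends. After the push they did not find the rack in either picture, so I checked it by eye. The last joint also reached its limit, so I pushed with the tool turned about 9° from the rails.

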